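# Third hand for a bearer block on a drawer

### The job

Stand the walnut bearer block on the bench with its tall flat back against the near face of the drawer box, and its end fully up against the stop batten, on the robot's left (+y) side of the batten. Press it squarely against the drawer with a steady force of about 12 N (within 6 to 18 N, and never over 40 N) for at least three seconds so it can be screwed from inside, and finish while still gripping and pressing: do not let go. Leave the plane, chisel and offcut where they are.

Things in the scene. Friction and masses are not known exactly. Their poses are not given: they have to be found in the camera images.
- block: dark walnut block, loose, 0.07-0.14 kg, starts upright. 30 mm deep (own x), 50 long (own y), 70 tall (z); L profile: the top 20 mm are only the 18 mm next to the back. Flat back at own x = +15 mm, front with ledge and two dark screw holes at x = -15, ends at y = +-25. Origin: centre of underside. Gripped across its ends 50 mm above the bench, the fingers clear the stop
- block_back (a point): point on the flat back of the block, midway along its length, 25 mm above its underside (own x = +15 mm); axes as the block's
- drawer: dovetailed drawer box, pale maple, walnut sides, rigidly fixed: 400 mm wide (own y), 240 deep (own x), 75 high, open on top. Origin: foot of the middle of its near face (towards the robot), at bench height. Own x points from the near face into the box (pressing direction), y along the face to the robot's left, z up. The near face is the plane own x = 0
- stop: stop batten: small brass bar, rigidly fixed at the foot of the drawer's near face: 20 mm along the face (own y), standing out 40 mm (to own -x), 20 tall. Origin: middle of its foot, in the plane of the near face; axes as the drawer's. Stop face at own y = +10 mm: the seated block's origin is at own x = -15, y = +35 mm. Placed differently along the face each time
- plane: bystander: steel hand plane with walnut handles, 240 mm long, 62 mm wide, about 95 mm tall, loose, heavy. Origin: centre of its sole; own x towards its front knob
- chisel: bystander: bench chisel lying flat, about 260 mm long, 20 mm high, loose. Origin: on its underside near the brass ferrule, about mid-length; own x towards the cutting edge
- offcut: bystander: plain mid-brown wood offcut, 110 x 70 x 55 mm high, loose. Origin: centre of its underside

How it is judged:
On the way:
1. the block stands seated in the corner of drawer face and stop, pressed against the drawer with 6 to 18 N for three seconds on end (contact force between block and drawer between 6 and 18 N and contact force between the fingers and block above 3 N and x of block_back in the frame of drawer between -0.003 and 0.003 m and angle between the x axis of block and the x axis of drawer, either way round below 0.06 rad and angle between block's own z axis and vertical below 0.06 rad and y of block in the frame of stop between 0.032 and 0.0375 m and height (world z) of block below 0.004 m and linear speed of block below 0.01 m/s), for 3 s.
At the end, for the whole second after the job is handed in: Block still gripped (3 N or more), pressed on the drawer with 6-18 N as for 3 s before; back within 3 mm of the face, square and upright within 0.06 rad; end within 2.5 mm of the stop on its +y side; underside within 4 mm of the bench; at rest, through the last second (all of step 1); the arm keeps its last pose, push and grip.
It fails at once if the block is pressed against the drawer with more than 40 N (contact force between block and drawer above 40 N).
It fails at once if the plane, chisel or offcut is moved by more than 15 mm (distance of any of plane, chisel, offcut from where it was at the start of the episode above 0.015 m).
It also fails if it takes over 54 s, if anything falls off the work surface, if the arm or the gripper's body presses on something with over 40 N, if the wrist force passes 120 N, or if a joint passes its speed limit or range.

### The arm

A 6-joint arm with a two-finger parallel gripper is mounted at the origin on the work surface. World frame = base frame: x ahead of the robot, y to its left, z up, the work surface at z = 0. Lengths are in m, angles in rad, forces in N, time in s.
With the tool pointing down it reaches from about 0.325 to 0.875 m from the base axis. Payload 4.4 kg.
Tool frame: the origin (TCP) lies on the front face of the gripper's body, between the roots of the fingers; the fingertips stand 73 mm ahead of it and the grasp point (between the pads) lies env.tcp_to_grasp ahead of it (env.tcp_to_grasp is the distance from the TCP to the grasp point, in m); z points along the fingers, y is the line along which they close (so a half turn about z gives the same grasp; the last joint's range is limited). The gripper opens to 85 mm and grips with 20 to 120 N. Pads are 22 mm wide; open, the fingers measure 114 mm over their backs; the gripper's body (76 mm by 85 mm) begins 54 mm behind the grasp point. The pads swing forward as they close: fully open they stand 13 mm farther back than shut.
Start: joints at [-1.345, 0.207, 1.542, -0, 1.393, -0.15], TCP at [0.211, -0.535, 0.304] pointing down, gripper open.
Joint ranges: [-2.73, 2.73], [-0.86, 2.22], [0.23, 2.46], [-1.11, 4.25], [0.08, 2.63], [-2.82, 2.82]. Speed limits (rad/s): [2.79, 2.79, 3.14, 3.14, 3.14, 3.14].

### API

Orientations are given as a unit quaternion [w, x, y, z].
In Python, from bench import env, cam gives the robot as it stands (env), with the cameras (cam). Calls block until the motion is done:
- env.move_to(position, orientation): joint-space move of the TCP to a pose.
- env.line_to(position, speed=0.15, ori=None): straight line of the TCP; ori=None keeps the orientation; speed is the mean speed in m/s.
- env.move_joints(angles): joint-space move.
- env.open() and env.grab(grip_force=None): open the fingers fully, or close them until they stop; grip_force is the grip in N (None keeps the last).
- env.sleep(seconds).
- env.solve_ik(position, orientation): joint angles nearest the present ones, or None.
- env.read_state(): the state.
- cam.get_image(name): name is "scene" or "top" or "wrist"; returns a dict with "image" (384x512x3 uint8, red, green, blue), "fx", "fy", "cx", "cy" (pixels), "R" (3x3) and "t" (3): a world point X has camera coordinates R X + t. Camera axes: x right, y down, z forward; pixel columns grow to the right and rows downward; lengths in m; the calibration is good to about 2 mm. A picture is of the moment at which its call begins. There is no depth.
A pose or a line that the arm cannot do raises env.MotionError and nothing moves.
- env.hand_in(): hands the job in; it is judged then, once.
The state is a dict: "time_s": time; "joints": joint angles; "dq": joint speeds; "effort": joint torques, N m; "tool_pos": TCP position; "ee_rot": TCP orientation; "force": force on the tool from outside, world axes, zero at the start; "moment": the same for the moment, N m; "opening": finger opening in m; "finger_force": force on a finger pad.
Only numpy, scipy, OpenCV 4.12 (cv2) and the standard library are available. Lean on these libraries where they do the work, as an engineer would, in place of code of your own. Each camera call takes 0.05 s, during which the arm holds its last target. There are 200 camera calls.

## Working session

There is one attempt and no reset: what is moved stays moved. The work goes in short steps, each a Python script; the robot and the scene stay as the last script left them, time stands still between calls to the robot, and variables do not carry over. Pictures are saved under pics/ and viewed, at most 10 in all, crops included, and the job is handed in when it is done.

```bash
ls; mkdir -p pics
cat > h.py <<'E'
import numpy as np, cv2
from bench import env, cam
def snap(name,fn):
    d=cam.get_image(name); np.savez(fn+'.npz',**d); cv2.imwrite(fn+'.png',d['image'][:,:,::-1]); return d
def ray(d,u,v):
    r=np.array([(u-d['cx'])/d['fx'],(v-d['cy'])/d['fy'],1.]); R=np.array(d['R'])
    return -R.T@np.array(d['t']), R.T@r
def onplane(d,u,v,z):
    o,r=ray(d,u,v); return o+r*(z-o[2])/r[2]
def tri(a,pa,b,pb):
    o1,r1=ray(a,*pa);o2,r2=ray(b,*pb)
    s=np.linalg.lstsq(np.c_[r1,-r2],o2-o1,rcond=None)[0]
    p,q=o1+s[0]*r1,o2+s[1]*r2; return (p+q)/2,np.linalg.norm(p-q)
def proj(d,X):
    c=np.array(d['R'])@np.array(X)+np.array(d['t']); return np.array([d['fx']*c[0]/c[2]+d['cx'],d['fy']*c[1]/c[2]+d['cy']])
E
python3 - <<'E'
from h import *
for n in('scene','top'):
    d=snap(n,'pics/'+n+'0'); print(n,-np.array(d['R']).T@d['t'],d['fx'])
a=cv2.imread('pics/scene0.png');b=cv2.imread('pics/top0.png')
s=env.read_state();print(s['time_s'],s['force'],s['ee_rot'],env.tcp_to_grasp,s['opening'])
E
```

```text
bench.py
pics
scene [0.94629644 0.55385004 0.9693182 ] 352.4380557811622
top [0.46163048 0.07496425 1.0197222 ] 399.84582820181754
0.1 [0.12517849 0.31461416 0.74846216] [-1.06420648e-03  9.82400325e-01  1.86784543e-01 -6.05918613e-05] 0.0539 0.08541056293926619
```

View pics/scene0.png

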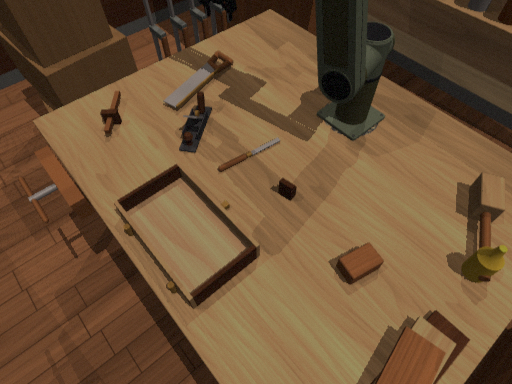

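View pics/top0.png

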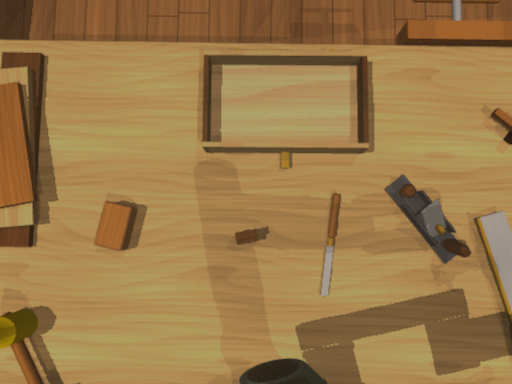

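The top view shows the drawer's near face at row ~150, the stop at (286,160), the block at (250,236) and the chisel at (330,245). The block stands in the open, so next I take closer wrist views.

Run:
```python
from h import *
T=dict(np.load('pics/top0.npz'))
blk=onplane(T,248,236,.05);st=onplane(T,286,166,.02);print(blk,st,onplane(T,205,150,.075),onplane(T,368,150,.075))
d=cam.get_image('wrist');s=env.read_state();from scipy.spatial.transform import Rotation as Ro
q=s['ee_rot'];Rt=Ro.from_quat([q[1],q[2],q[3],q[0]]).as_matrix()
c=-d['R'].T@d['t'];print('cam in tool',Rt.T@(c-s['tool_pos']),(Rt.T@d['R'].T).round(2),d['fx'])
for i,(p) in enumerate([blk+[-.1,-.0,0],blk+[-.04,0.04,0],st+[-.14,.03,0],st+[-.1,-.0,0]]):
    try: env.move_to([p[0],p[1],.27],[0,1,0,0]); d=snap('wrist','pics/w%d'%i); print(proj(d,blk),proj(d,st))
    except env.MotionError as e: print(i,e)
print(env.read_state()['time_s'])
ims=[cv2.imread('pics/w%d.png'%i) for i in range(4)]
cv2.imwrite('pics/m.png',cv2.resize(np.vstack([np.hstack(ims[:2]),np.hstack(ims[2:])]),(800,600),interpolation=cv2.INTER_AREA))
```

```text
[0.44468114 0.10289897 0.05      ] [0.62137143 0.01079734 0.02      ] [0.64845732 0.20857623 0.075     ] [ 0.65411892 -0.18167949  0.075     ]
cam in tool [ 8.29878597e-02 -3.78478709e-05 -7.04226363e-02] [[ 0.   -0.95 -0.32]
 [ 1.    0.   -0.  ]
 [ 0.   -0.32  0.95]] 273.20840513188074
[257.54290353  81.70605778] [ 361.65738157 -131.23976466]
[295.71518292 142.76787914] [396.7801532  -48.29973047]
[203.03981833 208.79910032] [285.71039824  40.475208  ]
[181.19352439 240.12582093] [258.55676171  82.61522778]
3.9583
```

View pics/m.png

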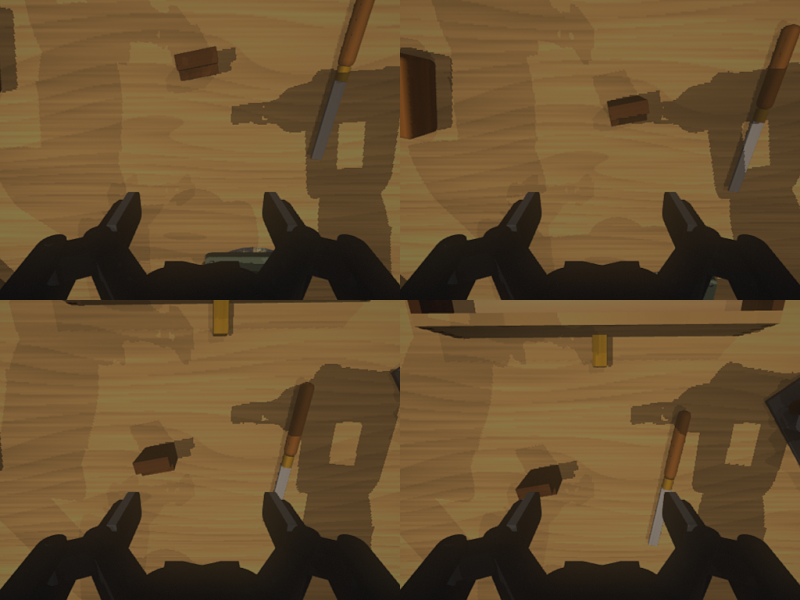

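Mosaic: block at about (197,63)·1.28 in w0, (628,108) in w1; the stop and drawer face show in w2 and w3. I'll zoom in on block and stop.

Run:
```python
import cv2,numpy as np
z=lambda i,x,y,w,h:cv2.convertScaleAbs(cv2.resize(cv2.imread(f'pics/w{i}.png')[y:y+h,x:x+w],(400,300),interpolation=cv2.INTER_CUBIC),alpha=1.8)
cv2.imwrite('pics/z.png',np.vstack([np.hstack([z(0,210,45,100,75),z(1,250,100,100,75)]),np.hstack([z(2,160,175,100,75),z(3,205,10,120,90)])]))
```

```text
(no output)
```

View pics/z.png

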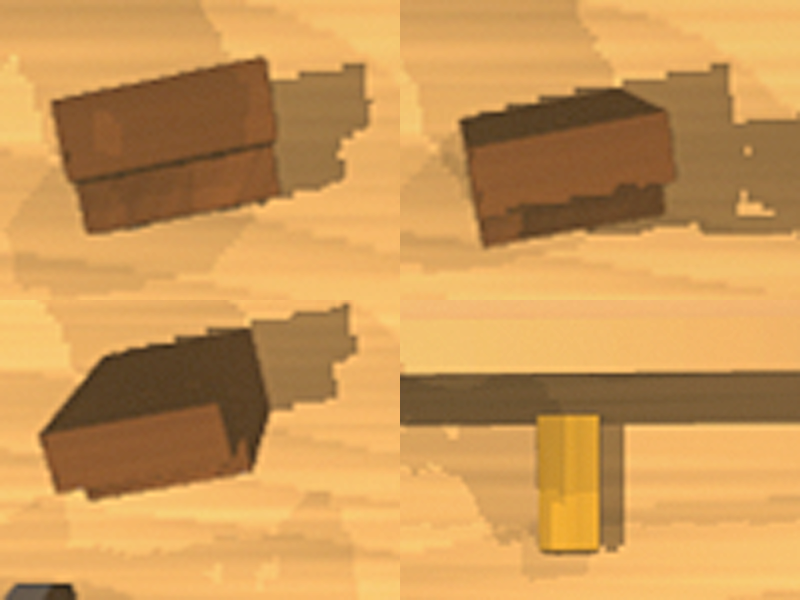

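The ledge is on the near (robot) side in the first crop, so the back already faces the drawer and the block is yawed only slightly. I'll refine the corners and triangulate.

Run:
```python
from h import *
D=[dict(np.load(f'pics/w{i}.npz')) for i in range(4)]
def sub(i,pts,w=3):
    g=cv2.cvtColor(D[i]['image'],cv2.COLOR_RGB2GRAY)
    return cv2.cornerSubPix(g,np.float32(pts).reshape(-1,1,2),(w,w),(-1,-1),(3,40,.01)).reshape(-1,2)
c=lambda i,x0,y0,s,P:(lambda r:(print('shift',np.abs(sub(i,r)-r).max().round(2)),sub(i,r))[1])(np.array([[x0+(x+.5)/s-.5,y0+(y+.5)/s-.5] for x,y in P]))
# back top corners (left,right)
b0=c(0,210,45,4,[(53,101),(265,58)]);b1=c(1,250,100,4,[(70,147),(267,110)]);b2=c(2,160,175,4,[(42,135),(218,103)])
for A,B,a,b in((0,1,b0,b1),(0,2,b0,b2),(1,2,b1,b2)):
    for k in(0,1):print('back',A,B,k,*[np.round(v,4) for v in tri(D[A],a[k],D[B],b[k])])
for i,b in((0,b0),(1,b1),(2,b2)):
    p=[onplane(D[i],*q,.07) for q in b];v=p[0]-p[1];print(i,'mid',(p[0]+p[1])[:2]/2,'len',np.linalg.norm(v),'yaw',np.arctan2(-v[0],v[1]))
# stop: brass mask contour
st=[]
for i in(2,3):
    h=cv2.cvtColor(D[i]['image'],cv2.COLOR_RGB2HSV);im=D[i]['image'].astype(int)
    m=((im[...,0]-im[...,2]>60)&(h[...,1]>190)&(h[...,2]>85)).astype(np.uint8);m[120:]=0;m[:,:200]=0;m[:,330:]=0
    n,l,s,_=cv2.connectedComponentsWithStats(m);k=1+s[1:,4].argmax();x,y,w,hh=s[k,:4];print('stop',i,s[k])
    st.append([(x-.5,y+hh-.5),(x+w-.5,y+hh-.5)]);
    for q in st[-1]+[(x-.5,y-.5),(x+w-.5,y-.5)]:print(onplane(D[i],*q,.02)[:2])
for k in(0,1):print('stop tri',tri(D[2],st[0][k],D[3],st[1][k]))
# drawer foot & top edge, w3: per-column gradient
g=cv2.GaussianBlur(cv2.cvtColor(D[3]['image'],cv2.COLOR_RGB2GRAY),(1,3),0).astype(float)
for nm,sg,r0,r1,z in(('foot',1,38,56,0),('top',-1,24,40,.075)):
    P=[]
    for u in range(60,450,3):
        if 235<u<290: continue
        d=sg*np.diff(g[r0:r1,u]);v=r0+d.argmax()+.5
        P.append(onplane(D[3],u,v,z)[:2])
    P=np.array(P)
    for _ in range(5):
        k=np.polyfit(P[:,1],P[:,0],1);e=np.abs(P[:,0]-np.polyval(k,P[:,1]));P=P[e<max(.0015,2*np.median(e))]
    print(nm,'x=%.4f*y+%.4f'%tuple(k),len(P))
```

```text
shift 0.63
shift 0.12
shift 1.18
back 0 1 0 [0.4538 0.1343 0.0715] 0.001
back 0 1 1 [0.4627 0.0867 0.0712] 0.0001
back 0 2 0 [0.4535 0.1347 0.0708] 0.0002
back 0 2 1 [0.4628 0.0866 0.0705] 0.0001
back 1 2 0 [0.4542 0.134  0.0727] 0.0
back 1 2 1 [0.4627 0.0865 0.0706] 0.0001
0 mid [0.45824419 0.1108025 ] len 0.04915470314624189 yaw 0.18880048395313456
1 mid [0.45827081 0.11013204] len 0.04829726421504709 yaw 0.18268196627377256
2 mid [0.45784769 0.11079693] len 0.049149995205922004 yaw 0.19225250843406277
stop 2 [273   0  20  43 822]
[0.61951476 0.0245235 ]
[0.61948393 0.00365372]
[0.65773259 0.02512524]
[0.65770221 0.0051587 ]
stop 3 [247  45  18  40 638]
[0.61943647 0.02396953]
[0.61946697 0.00429797]
[0.65843968 0.02350239]
[0.6584682  0.00465884]
stop tri (array([0.61965547, 0.0242409 , 0.01836615]), np.float64(0.0005005614868754581))
stop tri (array([0.61919882, 0.00414355, 0.02250128]), np.float64(0.000514169370422032))
foot x=-0.0091*y+0.6595 106
top x=-0.0088*y+0.6593 112
```

Block top is at 0.071 m, yaw 0.19. The face is at x≈0.6593 − 0.009y and the stop face at y≈0.0242. Next I grasp and carry it to just short of the corner.

```bash
cat >> h.py <<'E'
Q=lambda a:[0,np.cos(a/2),np.sin(a/2),0]
def st(n=''):
    s=env.read_state();print(n,'t%.2f'%s['time_s'],np.round(s['tool_pos'],4),'F',np.round(s['force'],1),'M',np.round(s['moment'],2),'op %.4f'%s['opening'],'ff',np.round(s['finger_force'],1));return s
E
python3 - <<'E'
from h import *
yaw=.188;G=np.array([.4582,.1106])-.014*np.array([np.cos(yaw),np.sin(yaw)]);zt=.05+env.tcp_to_grasp
env.move_to([*G,.2],Q(yaw));st()
env.line_to([*G,zt],.1);st('down')
env.grab(50);env.sleep(.2);st('grab')
env.line_to([*G,zt+.03],.1);st('lift')
a=.009
env.move_to([.6593-.014-.04,.0242+.025+.012,zt+.03],Q(a));st('carry')
snap('wrist','pics/c0');snap('top','pics/c1')
im=cv2.imread('pics/c0.png');t=cv2.imread('pics/c1.png')[110:230,210:370]
cv2.imwrite('pics/cc.png',cv2.convertScaleAbs(np.hstack([cv2.resize(im,(400,300)),cv2.resize(t,(400,300))]),alpha=1.6))
E
```

```text
t4.58 [0.4444 0.1085 0.2006] F [ 0.  -1.  -0.1] M [ 0.01 -0.02  0.07] op 0.0852 ff 0.0
down t5.69 [0.4452 0.108  0.1045] F [ 0.2  0.5 -0.5] M [-0.02 -0.02 -0.01] op 0.0857 ff 0.0
grab t6.32 [0.4451 0.1081 0.1045] F [-0.1  0.2  5.9] M [ 0.03 -0.02  0.01] op 0.0496 ff 52.2
lift t6.77 [0.4443 0.108  0.1338] F [-0.   0.2 -0.8] M [-0.01  0.01 -0.01] op 0.0494 ff 51.8
carry t7.47 [0.6037 0.0613 0.1322] F [-0.4  0.5 -1.7] M [ 0.   -0.02  0.03] op 0.0493 ff 51.7
```

View pics/cc.png

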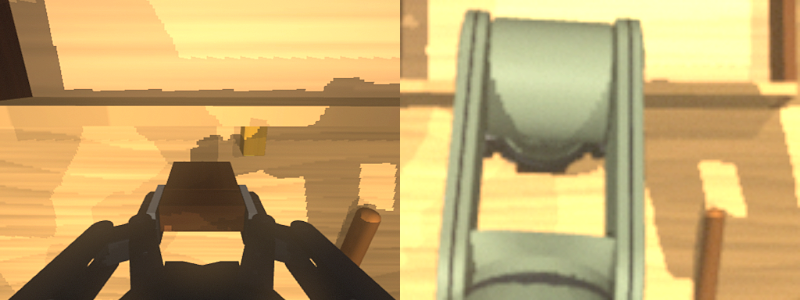

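The block is upright and square in the fingers, with the stop ahead and to the right of it at (252,140) in the left picture. Now I lower it, touch the stop, then press.

```bash
cat >> h.py <<'E'
def F(n=6):
    f=[]
    for _ in range(n): f.append(env.read_state()['force']); env.sleep(.02)
    return np.mean(f,0)
E
python3 - <<'E'
from h import *
zt=.05+env.tcp_to_grasp+.0012
p=np.array([.6593-.014-.006,.0242+.025+.008,zt+.03])
env.line_to(p,.1);p[2]=zt;env.line_to(p,.06);env.sleep(.3);f0=F(12);print('f0',f0);st()
for i in range(40):
    p[1]-=.0005;env.line_to(p,.02);f=F(4)-f0
    if f[1]>3:break
print('stop',i,p,f)
for i in range(40):
    p[0]+=.0005;env.line_to(p,.02);f=F(4)-f0
    if i%3==0:print(p[0].round(4),f.round(1))
    if f[0]<-9 :break
env.sleep(.3);print('press',p,F(12)-f0);st()
np.savez('s.npz',p=p,f0=f0)
snap('wrist','pics/p0')
im=cv2.imread('pics/p0.png');cv2.imwrite('pics/pp.png',cv2.convertScaleAbs(cv2.resize(im[80:300,120:400],(760,597)),alpha=1.6))
E
```

```text
f0 [-0.28951595 -0.12925048 -0.94579278]
 t9.22 [0.6393 0.0571 0.1048] F [-0.3  1.1 -1.2] M [-0.05 -0.03 -0.01] op 0.0494 ff 51.9
stop 16 [0.6393 0.0487 0.1051] [0.27500181 4.08420756 0.66403473]
0.6398 [-1.1  5.1  1.6]
0.6413 [-1.4  5.3  1.8]
0.6428 [-3.1  4.8  2.5]
0.6443 [-4.1  4.8  3.2]
0.6458 [-3.6  4.9  3.1]
0.6473 [-4.6  4.9  3.7]
0.6488 [-9.9  4.6  7.3]
press [0.6488 0.0487 0.1051] [-9.46271322  4.7508617   7.35372573]
 t21.12 [0.6455 0.0494 0.1046] F [-9.6  4.   7.2] M [ 0.98  1.31 -0.07] op 0.0496 ff 53.0
```

View pics/pp.png

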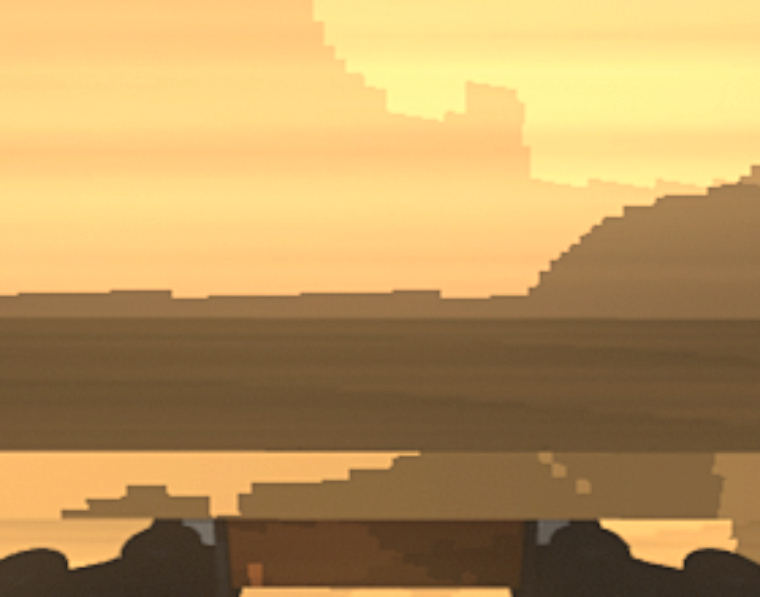

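The block's back edge (row 520) runs parallel to the rim of the near wall (rows 450–520), and they touch. The bench is carrying 7 N through friction, so I'll back off, raise it slightly, ease off the stop and press again.

```bash
cat >> h.py <<'E'
from scipy.spatial.transform import Rotation as Ro
def tilt():
    q=env.read_state()['ee_rot'];return (Ro.from_quat([q[1],q[2],q[3],q[0]])*Ro.from_quat([1,0,0,0]).inv()).as_rotvec().round(4)
E
python3 - <<'E'
from h import *
z=np.load('s.npz');p=z['p'];f0=z['f0']
print('pressed tilt',tilt())
p[0]=.6425;env.line_to(p,.05);print('backed',F(4)-f0,tilt())
p[1]+=.0008;env.line_to(p,.05);p[2]+=.0015;env.line_to(p,.05);print('raised',(F(6)-f0).round(1));st()
p[0]=.6455;env.line_to(p,.03)
for i in range(12):
    p[0]+=.0005;env.line_to(p,.02);f=F(3)-f0;s=env.read_state();print(p[0].round(4),np.round(s['tool_pos'],4),f.round(1),np.round(s['moment'],2))
    if f[0]<-10.5 :break
print(tilt());st()
np.savez('s.npz',p=p,f0=f0)
E
```

```text
pressed tilt [0.0012 0.009  0.0091]
backed [-0.57893516  5.33045197  1.77472625] [0.0012 0.001  0.0089]
raised [-1.   3.7 -1. ]
 t22.11 [0.6422 0.0495 0.1063] F [-1.2  3.8 -2.3] M [ 0.75  0.25 -0.06] op 0.0493 ff 52.2
0.646 [0.6452 0.0495 0.1063] [-3.6  3.8  0.2] [ 0.79  0.61 -0.06]
0.6465 [0.6453 0.0495 0.1063] [-5.1  3.2  1.7] [ 0.74  0.77 -0.02]
0.647 [0.6453 0.0495 0.1062] [-6.6  3.5  2.5] [ 0.73  0.93 -0.01]
0.6475 [0.6454 0.0495 0.1062] [-8.9  3.3  3.6] [ 0.72  1.   -0.03]
0.648 [0.6455 0.0496 0.1063] [-9.9  3.4  4.4] [ 0.71  1.19 -0.03]
0.6485 [0.6455 0.0495 0.1063] [-11.8   2.7   5.9] [0.73 1.45 0.  ]
[-0.0001  0.0081  0.0093]
 t24.16 [0.6455 0.0495 0.1063] F [-11.8   3.4   5. ] M [0.73 1.45 0.  ] op 0.0493 ff 54.6
```

Run:
```python
from h import *
f0=np.load('s.npz')['f0']
for i in range(4): env.sleep(1);print((F(6)-f0).round(1))
st();print(tilt());f=(F(8)-f0)
if -15<f[0]<-8: print(env.hand_in())
```

```text
[-11.5   2.6   6.2]
[-11.2   3.1   6.2]
[-11.7   3.1   6.6]
[-11.6   2.8   6. ]
 t28.56 [0.6455 0.0495 0.1063] F [-11.5   3.2   5.3] M [ 0.67  1.43 -0.04] op 0.0495 ff 54.6
[-0.0001  0.008   0.0093]
the job is handed in; nothing more can be done
None
```

I handed the job in at about 29 s with the block still gripped (about 55 N), its end touching the stop, and the tool pressing toward the drawer at a steady 11.5 N or so for over 4 s; by my estimate its underside is about 2 mm above the bench (4 mm allowed), and no verdict came back.

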